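Take the calibration module off its safety hook

ROBOT

A 6-joint arm with a two-finger parallel gripper is mounted at the origin on the work surface. World frame = base frame: x ahead of the robot, y to its left, z up, the work surface at z = 0. Lengths are in m, angles in rad, forces in N, time in s.
With the tool pointing down it reaches from about 0.3 to 0.775 m from the base axis. Payload 14.6 kg.
Tool frame: the origin (TCP) lies between the finger pads; the fingertips stand 14 mm ahead of it and the grasp point (between the pads) lies 5 mm behind it; z points along the fingers, y is the line along which they close (so a half turn about z gives the same grasp; the last joint's range is limited). The gripper opens to 94 mm and grips with 3 to 60 N. Pads are 16 mm wide; open, the fingers measure 119 mm over their backs; the gripper's body (75 mm by 177 mm) begins 78 mm behind the grasp point.
Start: joints at [1.183, 0.3, 1.521, -0, 1.321, -0.067], TCP at [0.173, 0.522, 0.219] pointing down, gripper open.
Joint ranges: [-3.03, 3.03], [-0.79, 2.21], [0.23, 2.52], [-1.04, 4.18], [0, 3.07], [-2.55, 2.55]. Speed limits (rad/s): [2.22, 2.22, 2.57, 3.14, 3.14, 3.14].

INTERFACE

Orientations are given as [roll, pitch, yaw] about the fixed x, y, z axes, in that order (R = Rz(yaw) Ry(pitch) Rx(roll)).
In Python, from station import ctrl gives the robot as it stands. The module is installed in compiled form; this text tells all that it offers.
- The arm moves only by the tool move_arm, never from a script. Its argument "targets" is a list of rows, each a list of 7 numbers: the opening, from -1 (shut) to 1 (fully open), then the shift along the tool's x, y, z in units of 50 mm (1.0 is 50 mm), then the turn, a rotation vector about the tool's x, y, z in rad. A call has 1 to 12 rows; each row is the pose to reach, as a shift and turn from the pose commanded when the call began, along the tool's axes at that moment; what a row does not reach only later rows make up. A row lasts 1/10 s, in which the tool goes at most 50 mm and 8.59 degrees, less where a joint would pass 70% of its speed; a pose out of reach is approached as far as the arm can. A call with a gripper value outside its range is refused whole. The fingers move at their own pace and stop on an object; "grip_force" is the grip in N (left out, the last holds). Time passes only in rows, so rows that repeat a pose let the fingers close. It gives the time, the measured TCP pose, the force, the opening and the grip force at its end, in the units of the state.
- ctrl.get_obs(): the state, without advancing time (a new reading comes with each control period).
- ctrl.camera(name): name is "scene" or "top" or "wrist"; returns (picture, depth): 384x512x3 uint8, red, green, blue; 384x512 float32, m along the optical axis (not along the pixel's ray), 0 where there is no reading.
- ctrl.camera_params(name): a dict with "intrinsics" (3x3 intrinsics, pixels), "rvec" (rotation vector, rad) and "tvec" (3), from world to camera coordinates, as OpenCV has them; the wrist camera has in their place "T_tool_cam" (4x4, takes a point from camera to tool coordinates, whose origin is the TCP and whose axes are the flange's). Camera axes: x right, y down, z forward; pixel columns grow to the right and rows downward; lengths in m; the calibration is good to about 2 mm. A picture is of the moment at which its call begins: read the wrist's pose just before it. camera_params takes no time and is no camera call.
- ctrl.hand_in(): hands the job in; it is judged then, once.
Trained networks look in the newest picture that a camera, given by its name, has taken for a name from the list of things; names that differ only in an ending like _2 or _b are one class to them, and where a whole thing is asked for, a point or a joint stands for the part that bears it (a point fixed in the world has none). Each returns a list of dicts, best first, with "score" (0 to 1); they miss things now and then, are a little off and sometimes report something else, mostly with a low value. They report only what shows in the picture. A call takes as long as a camera call. They do not tell look-alikes from the thing itself.
- ctrl.cut_out(camera, target): "region" (384x512 bool, what is visible of it) and "point" ([column, row] in pixels, amid what is visible of it).
- ctrl.tip_of(camera, target): "point" ([column, row] in pixels: a listed point, or the origin of a listed thing).
The state is a dict: "time_s": time; "qpos": joint angles; "joint_vel": joint speeds; "tau": joint torques, N m; "ee_pos": TCP position; "eef_rot": TCP orientation; "force": force on the tool from outside, world axes, zero at the start; "moment": the same for the moment, N m; "grip_width": finger opening in m; "grip_force": force on a finger pad.
Only numpy, scipy, OpenCV 4.12 (cv2) and the standard library are available. Lean on these libraries where they do the work, as an engineer would, in place of code of your own. Each camera call takes 0.05 s, during which the arm holds its last target. There are 200 camera calls.

TASK

Take the calibration module with the orange grip off its hook and stand it upright in the middle of the blue mat, setting it down gently rather than dropping it. Its hook has a sprung keeper: press the red pad beside it down first, until the keeper snaps open and stays, and only then lift the module out. Leave the module with the green grip hanging undisturbed.

Things in the scene. Friction and masses are not known exactly. Their poses are not given: they have to be found in the camera images.
- orange_module: Grey block 40x40x46, steel stem, orange grip 24x24x36 on top; 0.2-0.4 kg. Origin: CENTRE OF THE GRIP, 136 above the underside; z up. Cross-bar (8 thick, 86 along module y, 72 below origin) lies in two open-topped prongs (60 apart, tops 26 below origin: fingers clear at any yaw). Lifts straight up: 140 clears the whole hook. Grip at origin from above. Stands steadily on its base. All mm.
- orange_pad (a point): Top centre of the 32x32 mm red pad on this fixed hook's keeper; shut: level, 134 mm above counter, at module x -24, y +68. Rocker hinge lies 58 mm toward module +x, parallel to y. Push the pad straight down 34 mm with closed fingers: about 4-7 N, easing; past 22 deg (25 mm) it snaps over centre to 80 deg, pad hanging, and stays open. Shut, it blocks the cross-bar. May stay open.
- mat: Blue mat on which the module is to stand, 160 x 160 mm and 3 mm thick, flat on the counter and fixed. Origin at the centre of its underside, z up.
- green_module: The same kind of module but with a green grip and stripe, hanging on the other, identical hook (same red pad). Origin at the centre of its grip. To be left where it hangs.
Not all that is in view belongs to the job. Leave any pink, turquoise or yellow look-alike of the part that bears orange_pad alone.

How it is judged:
On the way, in this order (a step that is already met when the one before it is completed fails the run):
1. the keeper of the orange module's hook is pressed open and stays open while the module still hangs there (angle between orange_pad's own z axis and vertical above 1.1 rad and distance of orange_module from where it was at the start of the episode below 0.025 m), for 0.2 s.
2. the orange module is lifted off its hook (height (world z) of orange_module above 0.225 m), for 0.1 s.
At the end, for the whole second after the job is handed in: the orange module stands upright (within 10 degrees) and at rest on the blue mat, within 50 mm of the mat's centre along each side, and the green module hangs within 20 mm of where it was (x of orange_module in the frame of mat between -0.05 and 0.05 m and y of orange_module in the frame of mat between -0.05 and 0.05 m and z of orange_module in the frame of mat between 0.129 and 0.149 m and angle between orange_module's own z axis and vertical below 0.17 rad and linear speed of orange_module below 0.03 m/s and distance of green_module from where it was at the start of the episode below 0.02 m); the robot touches nothing.
It fails at once if the green module is moved more than 20 mm from where it hangs (distance of green_module from where it was at the start of the episode above 0.02 m).
It fails at once if the orange module is dropped (falls faster than 0.7 m/s out of the fingers) (linear speed of orange_module above 0.7 m/s and contact force between the fingers and orange_module below 0.1 N).
It also fails if it takes over 54 s, if anything falls off the work surface, if the arm or the gripper's body presses on something with over 40 N, if the wrist force passes 120 N, or if a joint passes its speed limit or range.

## Working session

There is one attempt and no reset: what is moved stays moved. The work goes in short steps, Python scripts to look and compute and a tool call to move; the robot and the scene stay as the last step left them, time stands still between calls to the robot, and variables do not carry over. Pictures are saved under pics/ and viewed, at most 10 in all, crops included, and the job is handed in when it is done.

Besides the shell and the picture viewer there is one more tool, called after "Call:" by a JSON object that holds its "op" and its "data", one argument or row to a line. move_arm: Moves the arm, as the interface text tells. Its arguments: {"type":"object","properties":{"targets":{"type":"array"},"grip_force":{"type":"number"}},"required":["targets"]}

```bash
mkdir -p pics; cat > h.py <<'E'
import numpy as np, cv2
from station import ctrl
def toworld(cam,uv,depth,d=None):
    p=ctrl.camera_params(cam);K=p["intrinsics"]
    u,v=uv
    if d is None:
        w=depth[int(v)-2:int(v)+3,int(u)-2:int(u)+3];d=np.median(w[w>0])
    c=np.array([(u-K[0][2])/K[0][0]*d,(v-K[1][2])/K[1][1]*d,d])
    R=cv2.Rodrigues(np.array(p["rvec"],float))[0]
    return R.T@(c-np.ravel(p["tvec"]))
E
python3 - <<'E'
from h import *
np.set_printoptions(precision=4,suppress=True)
ims=[]
for c in("scene","top"):
    im,d=ctrl.camera(c);ims.append(im)
    for t in("orange_module","orange_pad","mat","green_module"):
        for f in(ctrl.tip_of,ctrl.cut_out):
            for r in f(c,t):
                try: w=toworld(c,r["point"],d)
                except Exception as e: w=e
                print(c,t,f.__name__,round(r["score"],2),np.round(r["point"],1),w)
    cv2.imwrite(f"pics/{c}.png",im[:,:,::-1])
E
```

```text
scene orange_module call 0.68 [239.2 325. ] [0.5785 0.3169 0.1742]
scene orange_module call 0.96 [238.3 332. ] [0.5802 0.3064 0.0821]
scene orange_pad call 0.98 [402.  267.2] [0.1633 0.3858 0.134 ]
scene orange_pad call 0.92 [316.7 223.6] [0.2733 0.1793 0.133 ]
scene orange_pad call 0.88 [335.5 306.5] [0.3608 0.3824 0.1329]
scene orange_pad call 0.78 [267.5 342.6] [0.5392 0.3721 0.1335]
scene orange_pad call 0.91 [383.2 265. ] [0.1946 0.3561 0.1246]
scene orange_pad call 0.76 [309.6 224.8] [0.2893 0.1708 0.1278]
scene orange_pad call 0.72 [320. 302.] [0.3716 0.3453 0.0837]
scene orange_pad call 0.66 [247.  340.6] [0.5761 0.3444 0.1296]
scene mat call 0.92 [206.5 231.4] [ 0.5151 -0.0158  0.0022]
scene mat call 0.88 [203.7 232.4] [ 0.5237 -0.017   0.0023]
scene green_module call 0.5 [147.4 133.1] [ 0.5432 -0.3007  0.1751]
scene green_module call 0.7 [151.8 141.4] [ 0.5406 -0.2907  0.1466]
top orange_module call 0.55 [150.6 113.9] [0.5706 0.3081 0.1741]
top orange_module call 0.8 [156.3 121.3] [0.5656 0.3042 0.1146]
top orange_pad call 0.82 [197.2 219.6] [0.2803 0.1725 0.133 ]
top orange_pad call 0.71 [133.6 128.8] [0.5373 0.3648 0.1317]
top orange_pad call 0.64 [117.6 260.3] [0.1624 0.3898 0.1335]
top orange_pad call 0.57 [123.6 192.4] [0.3526 0.3836 0.1322]
top orange_pad call 0.71 [125.6 187.8] [0.3658 0.3786 0.1322]
top orange_pad call 0.71 [194.2 210.6] [0.3057 0.1823 0.1295]
top orange_pad call 0.58 [135.2 118.7] [ 0.6026  0.3973 -0.0005]
top orange_pad call 0.56 [122.1 251.9] [0.1852 0.3814 0.1233]
top mat call 0.92 [261.8 148.8] [ 0.5143 -0.0112  0.0006]
top mat call 0.96 [261.4 148.6] [ 0.5149 -0.0099  0.0007]
top green_module call 0.6 [366.9 128.5] [ 0.5447 -0.2982  0.1726]
top green_module call 0.23 [147.5 116.6] [0.5633 0.3169 0.1719]
top green_module call 0.54 [362.5 137.8] [ 0.5325 -0.3034  0.1102]
```

View pics/scene.png

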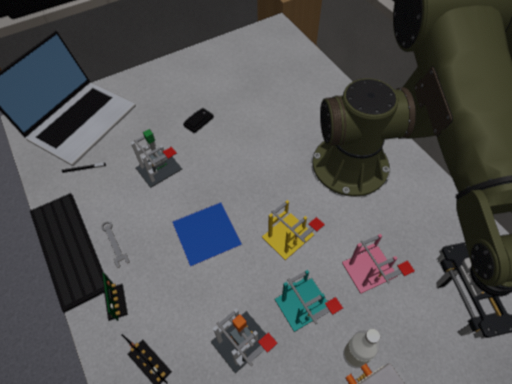

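View pics/top.png

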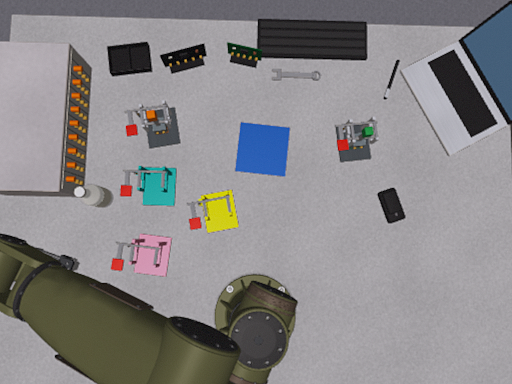

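The scene view shows red pads at (267,342) on the grey hook with the orange module, (335,306) turquoise, (402,267) pink, (317,224) yellow and (170,153) on the green module's hook. The top view shows the same pads at (131,129), (126,190), (117,264), (195,223) and (342,145). My pick is the grey hook with the orange grip: scene (267,342), top (131,129). The mat is at top (262,149).

```bash
python3 - <<'E'
from h import *
np.set_printoptions(precision=4,suppress=True)
def cloud(c,im,d):
    p=ctrl.camera_params(c);K=np.array(p["intrinsics"]);R=cv2.Rodrigues(np.array(p["rvec"],float))[0]
    v,u=np.mgrid[:384,:512]
    P=np.stack([(u-K[0,2])/K[0,0]*d,(v-K[1,2])/K[1,1]*d,d],-1)-np.ravel(p["tvec"])
    return P@R
for c in("top","scene"):
    im,d=ctrl.camera(c);W=cloud(c,im,d);h=cv2.cvtColor(im,cv2.COLOR_RGB2HSV);H,S,V=[h[...,i].astype(int) for i in range(3)]
    near=np.hypot(W[...,0]-.56,W[...,1]-.34)<.12
    red=((H<5)|(H>174))&(S>180)&near&(abs(W[...,2]-.134)<.006)
    og=(H>5)&(H<18)&(S>170)&near&(W[...,2]>.168)
    bl=(H>105)&(H<125)&(S>170)&(abs(W[...,2])<.02)&(d>0)&(abs(W[...,1])<.15)
    for n,m in(("pad",red),("grip",og),("mat",bl)):
        Q=W[m].astype(np.float32);r=cv2.minAreaRect(Q[:,:2]*1000)
        print(c,n,m.sum(),Q.mean(0),r)
    x,y=(90,80) if c=="top" else (190,290)
    cv2.imwrite(f"pics/crop_{c}.png",cv2.resize(im[y:y+90,x:x+110,::-1],None,fx=5,fy=5,interpolation=cv2.INTER_CUBIC))
E
```

```text
top pad 94 [0.534  0.3713 0.1329] ((533.7378540039062, 370.9065246582031), (29.880260467529297, 28.91838264465332), 7.857938766479492)
top grip 74 [0.569  0.3075 0.1739] ((569.0275268554688, 307.8552551269531), (23.73224639892578, 23.640827178955078), 10.13366413116455)
top mat 2338 [ 0.5139 -0.012   0.0016] ((514.7262573242188, -12.469627380371094), (156.43833923339844, 157.1763916015625), 84.81570434570312)
scene pad 166 [0.5392 0.3702 0.1336] ((539.217041015625, 370.3919372558594), (28.15573501586914, 28.74601173400879), 12.673200607299805)
scene grip 112 [0.5751 0.3101 0.1751] ((574.882568359375, 309.0171203613281), (22.496702194213867, 22.67767333984375), 11.104134559631348)
scene mat 2412 [ 0.5193 -0.0108  0.0027] ((518.5703125, -13.099403381347656), (155.95643615722656, 154.8032684326172), 85.23209381103516)
```

View pics/crop_top.png

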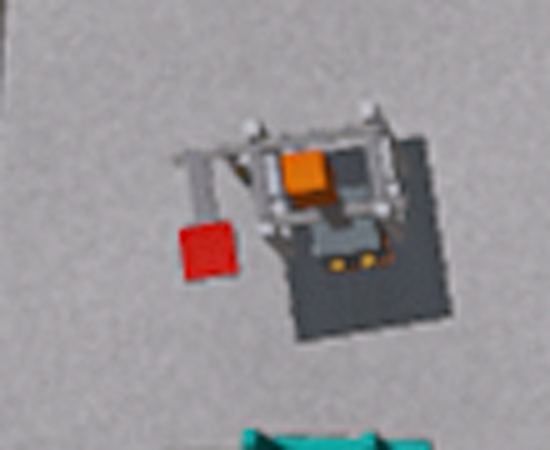

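The crop shows the grey hook with the orange grip at crop (305,175) and its own red pad at crop (210,250), so the choice is confirmed. Next I check the tool axes and the heights of the rack and bottle.

```bash
cat >> h.py <<'E'
from scipy.spatial.transform import Rotation as Ro
def to(p,yaw=None):
    """shift (units of 50mm, tool axes) and turn about tool z to a world TCP position / tool-y line yaw"""
    o=ctrl.get_obs();R=Ro.from_euler('xyz',o["eef_rot"])
    M=R.as_matrix();s=M.T@(np.array(p)-o["ee_pos"])/.05
    t=0
    if yaw is not None:
        a=np.arctan2(M[1,1],M[0,1]);t=-((yaw-a+np.pi/2)%np.pi-np.pi/2)
    return np.round(s,3),round(t,3)
E
python3 - <<'E'
from h import *
o=ctrl.get_obs();print(o["time_s"],o["ee_pos"],o["eef_rot"],o["grip_width"]);print(Ro.from_euler('xyz',o["eef_rot"]).as_matrix().round(3))
im,d=ctrl.camera("top")
for uv in((60,120),(80,120),(88,120),(95,120),(88,190),(80,193),(95,195)):print(uv,toworld("top",uv,d).round(3))
y=np.radians(10.5)
for yaw in(y,y+np.pi/2):print(to([.537,.3705,.30],yaw))
E
```

```text
1.0 [0.17342217 0.52190942 0.21943028] [-3.14152670e+00 -1.22363873e-05  2.82077439e+00] 0.09359991469051433
[[-0.949  0.315 -0.   ]
 [ 0.315  0.949 -0.   ]
 [ 0.    -0.    -1.   ]]
(60, 120) [0.543 0.551 0.19 ]
(80, 120) [0.571 0.538 0.088]
(88, 120) [0.589 0.54  0.019]
(95, 120) [ 0.595  0.525 -0.   ]
(88, 190) [0.355 0.476 0.154]
(80, 193) [0.342 0.48  0.199]
(95, 195) [0.343 0.462 0.139]
(array([-7.855, -0.581, -1.611]), np.float64(1.067))
(array([-7.855, -0.581, -1.611]), np.float64(-0.504))
```

Call:
{"op": "move_arm", "data": {
  "targets": [
    [-1,0,0,-1,0,0,0],
    [-1,0,0,-2.8,0,0,0],
    [-1,-1,-0.07,-2.8,0,0,0],
    [-1,-2,-0.15,-2.8,0,0,0],
    [-1,-3,-0.22,-2.8,0,0,-0.1],
    [-1,-4,-0.3,-2.8,0,0,-0.2],
    [-1,-5,-0.37,-2.8,0,0,-0.3],
    [-1,-6,-0.44,-2.8,0,0,-0.4],
    [-1,-7,-0.52,-2.8,0,0,-0.5],
    [-1,-7.85,-0.58,-2,0,0,-0.504],
    [-1,-7.855,-0.581,-1,0,0,-0.504],
    [-1,-7.855,-0.581,0,0,0,-0.504]
  ]
}}

```text
time_s: 2.25
ee_pos: [0.5381, 0.3694, 0.2297]
eef_rot: [3.141, 0.001, -2.961]
force: [0.3, 0.4, -1.6]
grip_width: 0.0021
grip_force: 0.0
```

Call:
{"op": "move_arm", "data": {
  "targets": [
    [-1,0,0,0,0,0,0],
    [-1,0,0,0,0,0,0],
    [-1,0,0,0,0,0,0],
    [-1,0,0,0,0,0,0]
  ]
}}

```text
time_s: 2.65
ee_pos: [0.5368, 0.3715, 0.2347]
eef_rot: [3.14, 0.004, -2.958]
force: [0.4, -0.6, 0.8]
grip_width: 0.0002
grip_force: 0.0
```

```bash
python3 - <<'E'
from h import *
print(to([.537,.3705,.165],np.radians(100.5)))
im,d=ctrl.camera("wrist");o=ctrl.get_obs();print(o["time_s"],o["ee_pos"],o["eef_rot"],o["force"],o["grip_width"])
cv2.imwrite("pics/w1.png",im[:,:,::-1])
E
```

```text
(array([ 0.005, -0.022,  1.393]), np.float64(0.001))
2.7 [0.53671443 0.37132811 0.23404202] [ 3.14033061  0.003322   -2.95788134] [-0.55837853 -0.69295478 -0.70518917] 0.00045402574722526966
```

View pics/w1.png

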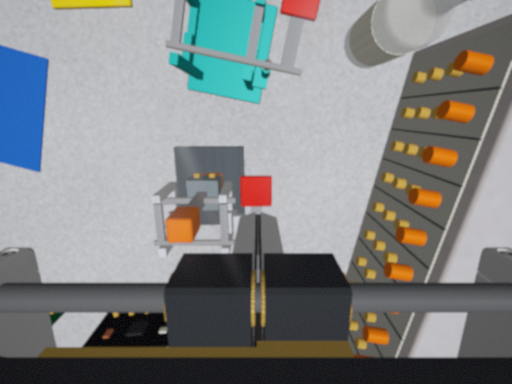

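The wrist view shows the closed fingertips at (258,215), the red pad at (257,190) and the orange grip at (183,225). I'll measure both from here as the second measurement.

```bash
python3 - <<'E'
from h import *
o=ctrl.get_obs();im,d=ctrl.camera("wrist");p=ctrl.camera_params("wrist");K=np.array(p["intrinsics"]);T=np.array(p["T_tool_cam"])
v,u=np.mgrid[:384,:512]
P=np.stack([(u-K[0,2])/K[0,0]*d,(v-K[1,2])/K[1,1]*d,d],-1)@T[:3,:3].T+T[:3,3]
W=P@Ro.from_euler('xyz',o["eef_rot"]).as_matrix().T+o["ee_pos"]
h=cv2.cvtColor(im,cv2.COLOR_RGB2HSV).astype(int);H,S=h[...,0],h[...,1]
near=(np.hypot(W[...,0]-.56,W[...,1]-.34)<.1)&(d>0)
for n,m in(("pad",((H<4)|(H>175))&(S>180)&near&(abs(W[...,2]-.134)<.01)),("grip",(H>5)&(H<18)&(S>170)&near&(W[...,2]>.168))):
    Q=W[m].astype(np.float32);print(n,m.sum(),Q.mean(0),cv2.minAreaRect(Q[:,:2]*1000))
E
```

```text
pad 805 [0.5370545  0.36765197 0.13367149] ((537.4054565429688, 368.185302734375), (29.217689514160156, 29.224985122680664), 10.727046966552734)
grip 620 [0.57188296 0.3079969  0.17488077] ((572.5031127929688, 307.32525634765625), (21.481218338012695, 21.793912887573242), 9.363112449645996)
```

Call:
{"op": "move_arm", "data": {
  "targets": [
    [-1,0,0.02,0.5,0,0,0],
    [-1,0,0.02,1.0,0,0,0],
    [-1,0,0.02,1.4,0,0,0],
    [-1,0,0.02,1.6,0,0,0],
    [-1,0,0.02,1.75,0,0,0],
    [-1,0,0.02,1.9,0,0,0],
    [-1,0,0.02,2.05,0,0,0],
    [-1,0,0.02,2.2,0,0,0],
    [-1,0,0.02,2.35,0,0,0],
    [-1,0,0.02,2.45,0,0,0],
    [-1,0,0.02,2.45,0,0,0],
    [-1,0,0.02,2.45,0,0,0]
  ]
}}

```text
time_s: 3.95
ee_pos: [0.5363, 0.3717, 0.109]
eef_rot: [-3.142, -0.0, -2.958]
force: [-0.3, 0.6, -0.1]
grip_width: 0.0008
grip_force: 0.0
```

```bash
python3 - <<'E'
from h import *
im,d=ctrl.camera("wrist");a,_=ctrl.camera("scene")
cv2.imwrite("pics/p2.png",np.hstack([cv2.resize(im[130:290,110:310],(400,320)),cv2.resize(a[280:384,190:320],(400,320))])[:,:,::-1])
E
```

```text
(no output)
```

View pics/p2.png

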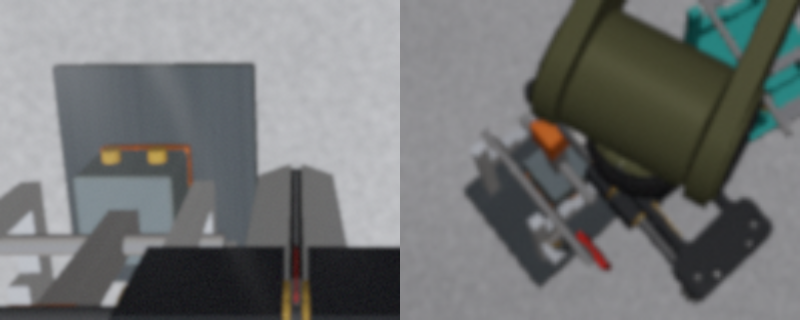

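The right half shows the red pad hanging edge-on at about (590,250), so the keeper has snapped open with the module still hanging. Now I raise, open the fingers and go over the grip.

Call:
{"op": "move_arm", "data": {
  "targets": [
    [-1,0,0,-1,0,0,0],
    [-1,0,0,-2,0,0,0],
    [-1,0,0,-2.8,0,0,0],
    [0.3,-0.2,-0.7,-2.8,0,0,0],
    [0.3,-0.47,-1.38,-2.8,0,0,0],
    [0.3,-0.47,-1.38,-2.8,0,0,0],
    [0.3,-0.47,-1.38,-2.8,0,0,0],
    [0.3,-0.47,-1.38,-2.8,0,0,0]
  ]
}}

```text
time_s: 4.85
ee_pos: [0.5715, 0.3089, 0.2491]
eef_rot: [3.141, -0.0, -2.958]
force: [-0.3, 0.3, 0.1]
grip_width: 0.0371
grip_force: 0.0
```

```bash
python3 - <<'E'
from h import *
im,d=ctrl.camera("wrist");a,_=ctrl.camera("scene")
cv2.imwrite("pics/p3.png",np.hstack([cv2.resize(im[100:300,130:380],(400,320)),cv2.resize(a[280:384,190:320],(400,320))])[:,:,::-1])
o=ctrl.get_obs();print(o["ee_pos"],to([.572,.308,.1515],np.radians(100.3)))
E
```

```text
[0.57143241 0.3091153  0.24906399] (array([-0.007, -0.024,  1.951]), np.float64(0.005))
```

View pics/p3.png

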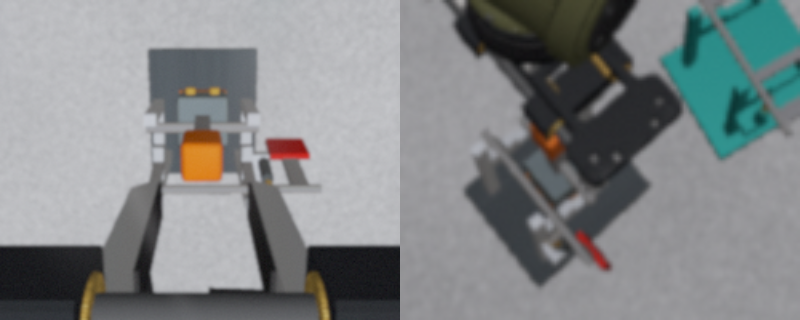

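The fingers (left half) straddle the orange grip at (202,155). The red pad at (288,148) is tilted, so I check its angle from depth.

```bash
python3 - <<'E'
from h import *
o=ctrl.get_obs();im,d=ctrl.camera("wrist");p=ctrl.camera_params("wrist");K=np.array(p["intrinsics"]);T=np.array(p["T_tool_cam"])
v,u=np.mgrid[:384,:512]
P=np.stack([(u-K[0,2])/K[0,0]*d,(v-K[1,2])/K[1,1]*d,d],-1)@T[:3,:3].T+T[:3,3]
W=P@Ro.from_euler('xyz',o["eef_rot"]).as_matrix().T+o["ee_pos"]
h=cv2.cvtColor(im,cv2.COLOR_RGB2HSV).astype(int);H,S=h[...,0],h[...,1]
m=((H<4)|(H>175))&(S>180)&(d>0)&(np.hypot(W[...,0]-.57,W[...,1]-.36)<.08)
m=cv2.erode(m.astype(np.uint8),np.ones((3,3)))>0
Q=W[m];print(m.sum(),Q.min(0),Q.max(0));n=np.linalg.svd(Q-Q.mean(0))[2][2];print(Q.mean(0),n,np.degrees(np.arccos(abs(n[2]))))
E
```

```text
89 [0.57702589 0.36521392 0.06628041] [0.58490637 0.38769003 0.08839296]
[0.58046922 0.38008608 0.07860602] [ 0.96849601  0.17025234 -0.18174053] 79.52884274556322
```

The keeper is open at 79.5°. Descend, grip, then lift.

Call:
{"op": "move_arm", "data": {
  "grip_force": 25,
  "targets": [
    [0.3,0,-0.02,0.8,0,0,0],
    [0.3,0,-0.02,1.4,0,0,0],
    [0.3,0,-0.02,1.75,0,0,0],
    [0.3,0,-0.02,1.95,0,0,0],
    [0.3,0,-0.02,1.95,0,0,0],
    [-1,0,-0.02,1.95,0,0,0],
    [-1,0,-0.02,1.95,0,0,0],
    [-1,0,-0.02,1.95,0,0,0],
    [-1,0,-0.02,1.95,0,0,0],
    [-1,0,-0.02,1.95,0,0,0],
    [-1,0,-0.02,1.95,0,0,0]
  ]
}}

```text
time_s: 6.1
ee_pos: [0.5722, 0.3072, 0.1518]
eef_rot: [3.141, 0.0, -2.959]
force: [0.2, -0.6, 0.9]
grip_width: 0.0237
grip_force: 25.0
```

Call:
{"op": "move_arm", "data": {
  "targets": [
    [-1,0,0,-0.15,0,0,0],
    [-1,0,0,-0.4,0,0,0],
    [-1,0,0,-0.7,0,0,0],
    [-1,0,0,-1.0,0,0,0],
    [-1,0,0,-1.35,0,0,0],
    [-1,0,0,-1.7,0,0,0],
    [-1,0,0,-2.05,0,0,0],
    [-1,0,0,-2.4,0,0,0],
    [-1,0,0,-2.75,0,0,0],
    [-1,0,0,-3.0,0,0,0],
    [-1,0,0,-3.2,0,0,0],
    [-1,0,0,-3.2,0,0,0]
  ]
}}

```text
time_s: 7.3
ee_pos: [0.5723, 0.3073, 0.3132]
eef_rot: [3.141, 0.002, -2.958]
force: [-1.0, 0.4, -3.4]
grip_width: 0.0239
grip_force: 25.0
```

```bash
python3 - <<'E'
from h import *
o=ctrl.get_obs();print(o["time_s"],o["ee_pos"],o["force"],o["grip_width"],to([.5165,-.012,.31]))
a,_=ctrl.camera("scene");cv2.imwrite("pics/p4.png",cv2.resize(a[180:384,140:360],(660,600))[:,:,::-1])
E
```

```text
7.3 [0.57233957 0.30727792 0.31316933] [-1.03218735  0.37671984 -3.42411476] 0.02391150112480205 (array([ 2.262, -6.075,  0.055]), 0)
```

View pics/p4.png

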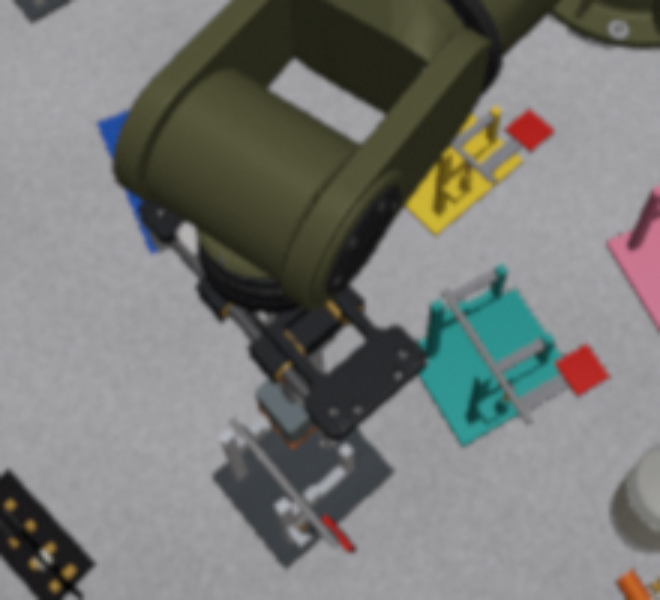

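The module hangs in the gripper at about (290,410), clear of the hook, with a load of -3.4 N. Carry it to the mat.

Call:
{"op": "move_arm", "data": {
  "targets": [
    [-1,0.1,-0.25,0,0,0,0],
    [-1,0.3,-0.75,0,0,0,0],
    [-1,0.55,-1.4,0,0,0,0],
    [-1,0.8,-2.1,0,0,0,0],
    [-1,1.06,-2.8,0,0,0,0],
    [-1,1.3,-3.5,0,0,0,0],
    [-1,1.56,-4.2,0,0,0,0],
    [-1,1.82,-4.9,0,0,0,0],
    [-1,2.05,-5.5,0,0,0,0],
    [-1,2.2,-5.9,0,0,0,0],
    [-1,2.26,-6.075,0,0,0,0],
    [-1,2.26,-6.075,0,0,0,0]
  ]
}}

```text
time_s: 8.55
ee_pos: [0.5162, -0.0126, 0.3111]
eef_rot: [3.141, -0.001, -2.96]
force: [0.5, -0.1, -4.0]
grip_width: 0.0241
grip_force: 25.0
```

```bash
python3 - <<'E'
from h import *
o=ctrl.get_obs();print(o["time_s"],o["ee_pos"],o["eef_rot"],o["grip_width"],to([.5165,-.012,.134]))
E
```

```text
8.55 [ 0.51621653 -0.01260734  0.31108418] [ 3.14133599e+00 -7.26246420e-04 -2.95975397e+00] 0.02405951290301795 (array([-0.01 ,  0.01 ,  3.542]), 0)
```

Call:
{"op": "move_arm", "data": {
  "targets": [
    [-1,0,0,0.3,0,0,0],
    [-1,0,0,0.8,0,0,0],
    [-1,0,0,1.4,0,0,0],
    [-1,0,0,2.0,0,0,0],
    [-1,0,0,2.5,0,0,0],
    [-1,0,0,2.9,0,0,0],
    [-1,0,0,3.15,0,0,0],
    [-1,0,0,3.3,0,0,0],
    [-1,0,0,3.38,0,0,0],
    [-1,0,0,3.4,0,0,0],
    [-1,0,0,3.4,0,0,0]
  ]
}}

```text
time_s: 9.65
ee_pos: [0.5167, -0.012, 0.1421]
eef_rot: [-3.141, 0.001, -2.958]
force: [-0.5, -0.3, -3.5]
grip_width: 0.0239
grip_force: 25.0
```

Call:
{"op": "move_arm", "data": {
  "targets": [
    [-1,0,0,0.02,0,0,0],
    [-1,0,0,0.04,0,0,0],
    [-1,0,0,0.06,0,0,0],
    [-1,0,0,0.08,0,0,0],
    [-1,0,0,0.1,0,0,0],
    [-1,0,0,0.1,0,0,0],
    [-1,0,0,0.1,0,0,0]
  ]
}}

```text
time_s: 10.35
ee_pos: [0.5164, -0.0121, 0.1365]
eef_rot: [-3.142, 0.0, -2.958]
force: [0.2, -0.6, -4.0]
grip_width: 0.0239
grip_force: 25.0
```

Not down yet; keep going by 1 mm steps.

Call:
{"op": "move_arm", "data": {
  "targets": [
    [-1,0,0,0.02,0,0,0],
    [-1,0,0,0.04,0,0,0],
    [-1,0,0,0.04,0,0,0],
    [-1,0,0,0.04,0,0,0]
  ]
}}

```text
time_s: 10.75
ee_pos: [0.5164, -0.012, 0.1345]
eef_rot: [3.142, -0.0, -2.958]
force: [0.3, 0.5, -3.6]
grip_width: 0.0238
grip_force: 25.0
```

Call:
{"op": "move_arm", "data": {
  "targets": [
    [-1,0,0,0.02,0,0,0],
    [-1,0,0,0.03,0,0,0],
    [-1,0,0,0.03,0,0,0],
    [-1,0,0,0.03,0,0,0]
  ]
}}

```text
time_s: 11.15
ee_pos: [0.5164, -0.0121, 0.133]
eef_rot: [3.142, 0.0, -2.958]
force: [0.4, -0.2, -3.1]
grip_width: 0.0239
grip_force: 25.0
```

Call:
{"op": "move_arm", "data": {
  "targets": [
    [-1,0,0,0.02,0,0,0],
    [-1,0,0,0.03,0,0,0],
    [-1,0,0,0.03,0,0,0],
    [-1,0,0,0.03,0,0,0]
  ]
}}

```text
time_s: 11.55
ee_pos: [0.5168, -0.012, 0.1329]
eef_rot: [-3.141, 0.001, -2.958]
force: [-4.0, 0.7, 10.9]
grip_width: 0.0238
grip_force: 25.0
```

Contact, at 10.9 N. Ease off 1 mm, open gently and rise.

Call:
{"op": "move_arm", "data": {
  "targets": [
    [-1,0,0,-0.02,0,0,0],
    [-1,0,0,-0.02,0,0,0],
    [-0.4,0,0,-0.02,0,0,0],
    [-0.3,0,0,-0.02,0,0,0],
    [0.1,0,0,-0.02,0,0,0],
    [0.3,0,0,-0.02,0,0,0],
    [0.3,0,0,-0.02,0,0,0],
    [0.3,0,0,-0.02,0,0,0]
  ]
}}

```text
time_s: 12.35
ee_pos: [0.5164, -0.0121, 0.1325]
eef_rot: [-3.142, -0.0, -2.958]
force: [0.2, -0.2, -0.6]
grip_width: 0.0598
grip_force: 0.0
```

Call:
{"op": "move_arm", "data": {
  "targets": [
    [0.3,0,0,-0.3,0,0,0],
    [0.3,0,0,-0.8,0,0,0],
    [0.3,0,0,-1.5,0,0,0],
    [0.3,0,0,-2.3,0,0,0],
    [0.3,0,0,-3,0,0,0],
    [0.3,0,0,-3,0,0,0],
    [0.3,0,0,-3,0,0,0]
  ]
}}

```text
time_s: 13.05
ee_pos: [0.5164, -0.0121, 0.2826]
eef_rot: [-3.141, 0.001, -2.958]
force: [0.4, 0.1, -0.9]
grip_width: 0.0612
grip_force: 0.0
```

```bash
python3 - <<'E'
from h import *
a,_=ctrl.camera("scene");w,_=ctrl.camera("wrist");print(ctrl.get_obs()["force"])
cv2.imwrite("pics/p5.png",np.hstack([cv2.resize(w,(400,300)),cv2.resize(a[120:288,100:324],(400,300))])[:,:,::-1])
E
```

```text
[-0.45168704 -0.09685589 -0.64252964]
```

View pics/p5.png

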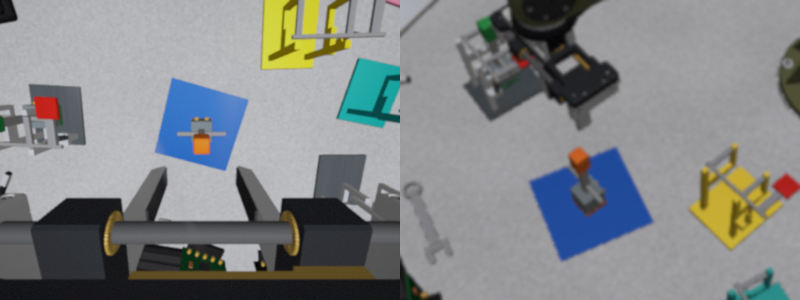

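The module stands upright mid-mat: its grip is at (580,160) over the mat on the right and at (201,145) on the left. The gripper is clear, and the green module still hangs.

```bash
python3 -c "
from station import ctrl
print(ctrl.hand_in())"
```

```text
the job is handed in; nothing more can be done
None
```

I pressed the keeper open, lifted the orange module off its hook, stood it upright in the middle of the blue mat and handed the job in; the green module was not touched, and the hand-in gave no verdict.

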